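Fetch the check weight from the latched accessory case

ROBOT

A 6-joint arm with a two-finger parallel gripper is mounted at the origin on the work surface. World frame = base frame: x ahead of the robot, y to its left, z up, the work surface at z = 0. Lengths are in m, angles in rad, forces in N, time in s.
With the tool pointing down it reaches from about 0.3 to 0.775 m from the base axis. Payload 14.6 kg.
Tool frame: the origin (TCP) lies on the centre line of the jaws, within the pads' length; the fingertips stand 14 mm ahead of it and the grasp point (between the pads) lies 5 mm behind it; z points along the fingers, y is the line along which they close (so a half turn about z gives the same grasp; the last joint's range is limited). The gripper opens to 94 mm and grips with 3 to 60 N. Pads are 16 mm wide; open, the fingers measure 119 mm over their backs; the gripper's body (75 mm by 177 mm) begins 78 mm behind the grasp point.
Start: joints at [-1.248, 0.3, 1.521, -0, 1.321, -0.067], TCP at [0.209, -0.509, 0.194] pointing down, gripper open.
Joint ranges: [-3.03, 3.03], [-0.79, 2.21], [0.23, 2.52], [-1.04, 4.18], [0, 3.07], [-2.55, 2.55]. Speed limits (rad/s): [2.22, 2.22, 2.57, 3.14, 3.14, 3.14].

INTERFACE

Orientations are given as a 3x3 rotation matrix whose columns are the frame's x, y, z axes.
In Python, from plant import r, optics, order, finder gives the robot as it stands.
- The arm moves only by the tool move_arm, never from a script. Its argument "moves" is a list of rows, each an object of numbers: "dx", "dy", "dz": the shift along the tool's x, y, z in cm; "wx", "wy", "wz": the turn, a rotation vector about the tool's x, y, z in degrees; "hand": the finger opening in cm, from 0 to 9.4. In form: [{"dx": .., "dy": .., "dz": .., "wx": .., "wy": .., "wz": .., "hand": ..}, ...]. A call has 1 to 20 rows; each row is the pose to reach, as a shift and turn from the pose commanded when the call began, along the tool's axes at that moment; what a row does not reach only later rows make up. A row lasts 1/12 s, in which the tool goes at most 41.7 mm and 7.16 degrees, less where a joint would pass 70% of its speed; a pose out of reach is approached as far as the arm can. A call with a gripper value outside its range is refused whole. The fingers move at their own pace and stop on an object; the grip force is fixed at half the most. Time passes only in rows, so rows that repeat a pose let the fingers close. It gives the time, the measured TCP pose, the force, the opening and the grip force at its end, in the units of the state.
- r.observe(): the state, without advancing time (a new reading comes with each control period).
- optics.camera(name): name is "scene" or "top"; returns (picture, depth): 400x640x3 uint8, red, green, blue; 400x640 float32, m along the optical axis (not along the pixel's ray), 0 where there is no reading.
- optics.camera_info(name): a dict with "K" (3x3 intrinsics, pixels), "D" ([k1, k2, p1, p2, k3] as OpenCV has them; the pictures are not rectified), "pose" (4x4, takes a point from camera to world coordinates). Camera axes: x right, y up, looking along -z (the intrinsics and any distortion apply to the point x, -y, -z); pixel columns grow to the right and rows downward; lengths in m; the calibration is good to about 2 mm. A picture is of the moment at which its call begins. camera_info takes no time and is no camera call.
- order.sign_off(): hands the job in; it is judged then, once.
Trained networks look in the newest picture that a camera, given by its name, has taken for a name from the list of things; names that differ only in an ending like _2 or _b are one class to them, and where a whole thing is asked for, a point or a joint stands for the part that bears it (a point fixed in the world has none). Each returns a list of dicts, best first, with "conf" (0 to 1); they miss things now and then, are a little off and sometimes report something else, mostly with a low value. They report only what shows in the picture. A call takes as long as a camera call.
- finder.regions_of(camera, thing): "mask" (400x640 bool, what is visible of it).
- finder.spot_point(camera, thing): "at" ([x, y, z] in m, in world coordinates, good to about 4 mm: a listed point, or the origin of a listed thing).
The state is a dict: "time": time; "joints": joint angles; "qvel": joint speeds; "joint_efforts": joint torques, N m; "position": TCP position; "tcp_rot": TCP orientation; "ft_force": force on the tool from outside, world axes, zero at the start; "torque": the same for the moment, N m; "gripper_width": opening from 0.0 (shut) to 1.0 (fully open); "grasp_force": force on a finger pad.
Only numpy, scipy, OpenCV 4.12 (cv2) and the standard library are available. Lean on these libraries where they do the work, as an engineer would, in place of code of your own. Each camera call takes 0.05 s, during which the arm holds its last target. There are 200 camera calls.

TASK

The balance is due for its check. Open the accessory case fully, by pressing its release tab down while sliding the cover along its rails, take out the large knobbed weight and set it down gently, upright in the middle of the balance pan, and let go of it. Leave the other things in the case, the cover open, and do not disturb the bottle standing nearby.

Things in the scene. Friction and masses are not known exactly. Their poses are not given: they have to be found in the camera images.
- case: White plastic accessory case, fixed to the bench: 162 mm along its x, 341 mm along its y (from -150 to +191 mm), 102 mm high. Origin on the bench at mid-width, z up. The bin is its +y end. A grey cover (top 94 mm high) closes the bin and slides towards the case's -y, first under two rail lips (|x| 68 to 81 mm, tops 102 mm high), then under the slotted deck of the -y end.
- bin_floor (a point): Centre of the bin's floor, 25 mm above the bench, at x 0, y +130 mm of the case. The bin is inside 150 mm (case x) by 110 mm (case y); its walls reach up to the cover. Axes as the case's.
- deck_slot (a point): Middle of the slot in the deck of the case's -y end, at the deck's top, 102 mm above the bench (x 0, y -76 mm of the case). The slot is 64 mm wide (case x), runs the deck's whole length (case y -150 to -2 mm), and the tab travels along it. Axes as the case's.
- handle_mid (a point): Middle of the case's fixed carrying handle: a round steel bar 12 mm thick along the case's x, 245 mm above the bench, on posts at x -87 and +87 mm, y +17.5 mm of the case. It is straight above the closed cover's tab: an upright gripper cannot reach the tab; one leaning 30 to 45 degrees, its body towards the case's -y and its tips towards +y, can, and can follow the tab all the way.
- tab_pad (a point): Middle of the flat top of the black release tab at the cover's leading (-y) end, where it is pressed; 104 mm above the bench when up; cover closed: at x 0, y +20.5 mm of the case. Flat 44 mm (case x) by 27 mm (case y). Along its -y edge stands a finger ridge 9 mm high, 6 mm thick (its face 13.5 mm from this point), 44 mm wide, to pull the cover by. Axes as the case's.
- tab (a joint): How far the tab is pressed down, m: 0 up, 0.0095 at its stop. Spring, about 2 N at the start and 6 N at the stop. Ears on the tab are caught behind the deck's end until it is pressed at least 0.0065; once the cover has moved some 10 mm they ride under the deck and keep the tab down.
- cover (a joint): How far the cover is slid open, m: 0 closed and latched, 0.125 fully open (stop). Moves towards the case's -y; friction 1.5 N plus some damping; stays where it is left.
- weight_mid (a point): The large knobbed steel weight, standing upright anywhere in the bin: its centre, half-way up (30 mm above its foot), z up. Body 34 mm across and 30 mm high, neck 10 mm across up to 39 mm, knob 16 mm across from 39 to 60 mm (the top). About 0.2 kg. The tallest in the bin: the rest are 33 mm high or less. The knob is the best grip, from above.
- small_weight_mid (a point): The small knobbed steel weight, 24 mm across and 33 mm high, in the bin: its centre, half-way up. Not wanted.
- jar_mid (a point): Squat white jar with black cap, 33 mm across and 28 mm high, in the bin: its centre. Not wanted.
- level_mid (a point): Round aluminium bubble level, 36 mm across and 12 mm high, in the bin: its centre. Not wanted.
- pan_top (a point): Centre of the top face of the balance's round steel pan, 124 mm across, 79 mm above the bench; it gives a little, about 2.5 N per mm, to a stop at 5 mm. The balance is a white box, 250 by 190 mm, 63 mm high, fixed; axes as the balance's, z up.
- pan: The pan, a part of the balance (origin on the bench under the balance's middle; use the pan_top point for placing).
- weight: The large weight as a whole; origin at the middle of its foot, z up.
- bottle_mid (a point): White reagent bottle, 60 mm across, 125 mm high, loose on the bench: its centre. To be left alone.

How it is judged:
On the way, in this order (a step that is already met when the one before it is completed fails the run):
1. the cover is slid fully open (at least 115 of its 125 mm) (value of joint cover above 0.115 m), for 0.1 s.
2. the large weight is lifted clear of the case (height (world z) of weight_mid above 0.13 m), for 0.1 s.
At the end, for the whole second after the job is handed in: The large weight stands upright (within 0.1 rad) and still on the balance pan, within 25 mm of the pan's centre; the cover is still at least 105 mm open; the small weight, the jar and the level are all in the case's bin (horizontal distance between weight_mid and pan_top below 0.025 m and z of weight_mid in the frame of pan_top between 0.026 and 0.034 m and angle between weight_mid's own z axis and vertical below 0.1 rad and linear speed of weight below 0.02 m/s and value of joint cover above 0.105 m and x of small_weight_mid in the frame of case between -0.078 and 0.078 m and y of small_weight_mid in the frame of case between 0.068 and 0.19 m and z of each of small_weight_mid, jar_mid, level_mid in the frame of case below 0.085 m and x of jar_mid in the frame of case between -0.078 and 0.078 m and y of jar_mid in the frame of case between 0.068 and 0.19 m and x of level_mid in the frame of case between -0.078 and 0.078 m and y of level_mid in the frame of case between 0.068 and 0.19 m); the robot touches nothing.
It fails at once if the weight is dropped on the pan (faster than 0.35 m/s in the last 15 mm above it) (horizontal distance between weight_mid and pan_top below 0.07 m and z of weight_mid in the frame of pan_top below 0.045 m and linear speed of weight above 0.35 m/s).
It fails at once if the weight is pressed hard on the pan (more than 40 N between them) (contact force between weight and pan above 40 N).
It fails at once if the bottle is moved more than 30 mm or tipped (distance of bottle_mid from where it was at the start of the episode above 0.03 m or angle between bottle_mid's own z axis and vertical above 0.3 rad).
It also fails if it takes over 64 s, if anything falls off the work surface, if the arm or the gripper's body presses on something with over 40 N, if the wrist force passes 120 N, or if a joint passes its speed limit or range.

## Working session

There is one attempt and no reset: what is moved stays moved. The work goes in short steps, Python scripts to look and compute and a tool call to move; the robot and the scene stay as the last step left them, time stands still between calls to the robot, and variables do not carry over. Pictures are saved under pics/ and viewed, at most 10 in all, crops included, and the job is handed in when it is done.

Besides the shell and the picture viewer there is one more tool, called after "Emit:" by a JSON object that holds its "name" and its "arguments", one argument or row to a line. move_arm: Moves the arm, as the interface text tells. Its arguments: {"type":"object","properties":{"moves":{"type":"array"}},"required":["moves"]}

```bash
mkdir -p pics; ls
cat > h.py <<'E'
import numpy as np, cv2
from plant import r, optics, order, finder
np.set_printoptions(precision=4, suppress=True)
def cloud(cam, depth):
    I=optics.camera_info(cam); K=np.array(I["K"]); D=np.array(I["D"]); T=np.array(I["pose"])
    h,w=depth.shape; u,v=np.meshgrid(np.arange(w),np.arange(h))
    n=cv2.undistortPoints(np.stack([u,v],-1).reshape(-1,1,2).astype(np.float64),K,D).reshape(h,w,2)
    P=np.stack([n[...,0]*depth,-n[...,1]*depth,-depth],-1)
    W=P@T[:3,:3].T+T[:3,3]; W[depth<=0]=np.nan
    return W
def save(name,im): cv2.imwrite("pics/"+name,im[...,::-1])
E
python3 - <<'E'
from h import *
for c in ["scene","top"]:
    im,d=optics.camera(c); save(c+"0.png",im); np.save(c+"0.npy",d)
    print(c,np.array(optics.camera_info(c)["pose"])[:3])
    for t in ["case","bin_floor","deck_slot","handle_mid","tab_pad","weight_mid","pan_top","bottle_mid"]:
        print(t,[(np.array(x["at"]),round(x["conf"],2)) for x in finder.spot_point(c,t)[:2]])
o=r.observe(); print(o["time"],o["position"],o["tcp_rot"],o["ft_force"])
E
```

```text
pics
scene [[ 0.5877 -0.6885  0.4249  0.9924]
 [ 0.8091  0.4963 -0.3149 -0.322 ]
 [ 0.0059  0.5288  0.8487  0.9465]]
case [(array([0.5032, 0.1558, 0.002 ]), 0.69)]
bin_floor [(array([0.4862, 0.2806, 0.0238]), 0.63), (array([0.5077, 0.0775, 0.1052]), 0.27)]
deck_slot [(array([0.5103, 0.0807, 0.1029]), 0.93), (array([0.4968, 0.1785, 0.1042]), 0.19)]
handle_mid [(array([0.4966, 0.1734, 0.2484]), 0.6)]
tab_pad [(array([0.499 , 0.1778, 0.1053]), 0.75)]
weight_mid []
pan_top [(array([ 0.5469, -0.3429,  0.0777]), 0.66)]
bottle_mid [(array([ 0.7796, -0.0419,  0.0664]), 0.8)]
top [[ 0.0249  0.9882 -0.1508  0.4619]
 [-0.9994  0.021  -0.0271 -0.0334]
 [-0.0236  0.1514  0.9882  1.2365]]
case [(array([0.5047, 0.1525, 0.0036]), 0.68)]
bin_floor []
deck_slot [(array([0.5061, 0.0837, 0.0987]), 0.84)]
handle_mid [(array([0.4951, 0.1745, 0.2485]), 0.72)]
tab_pad [(array([0.4978, 0.1745, 0.1024]), 0.93)]
weight_mid []
pan_top [(array([ 0.5377, -0.3418,  0.081 ]), 0.92)]
bottle_mid [(array([0.5007, 0.1742, 0.2487]), 0.75), (array([ 0.777 , -0.0397,  0.0603]), 0.65)]
0.9 [ 0.209  -0.5087  0.1935] [[ 0.925  0.38  -0.   ]
 [ 0.38  -0.925 -0.   ]
 [-0.     0.    -1.   ]] [-0.358   0.6786  0.1933]
```

View pics/scene0.png

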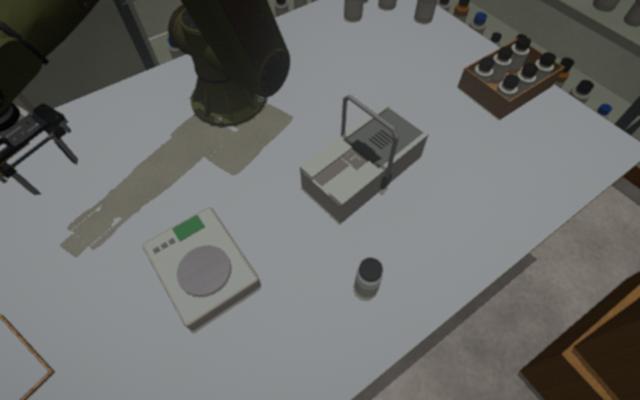

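View pics/top0.png

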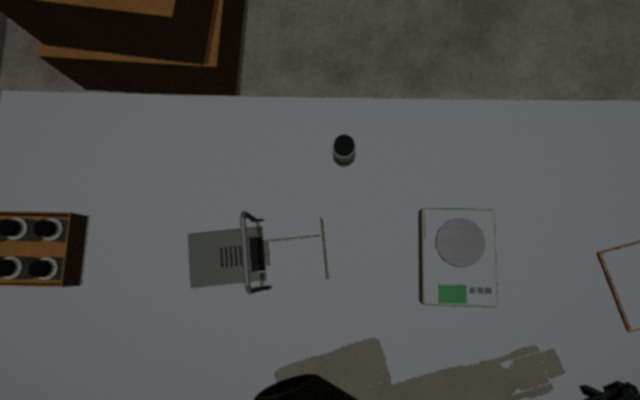

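Run:
```python
from h import *
# case axis from heights in top/scene cloud: deck/lips band z 0.099..0.106, handle z>0.235
for c in ["scene","top"]:
    W=cloud(c,np.load(c+"0.npy"))
    near=(np.hypot(W[...,0]-0.50,W[...,1]-0.16)<0.22)
    for lo,hi,n in [(0.236,0.262,"handle"),(0.097,0.108,"lips+deck"),(0.089,0.097,"cover")]:
        m=near&(W[...,2]>lo)&(W[...,2]<hi)
        p=W[m][:,:2].astype(np.float32)
        if len(p)>20:
            print(c,n,len(p),cv2.minAreaRect(p),p.mean(0),W[m][:,2].mean())
    m=(np.hypot(W[...,0]-0.54,W[...,1]+0.342)<0.09)&(W[...,2]>0.074)&(W[...,2]<0.086)
    print(c,"pan",cv2.minEnclosingCircle(W[m][:,:2].astype(np.float32)),np.median(W[m][:,2]))
```

```text
scene handle 321 ((0.49912697076797485, 0.172542542219162), (0.16924437880516052, 0.013364397920668125), 7.097695827484131) [0.505  0.1712] 0.24649583884523557
scene lips+deck 2420 ((0.4979243278503418, 0.17542265355587006), (0.18418338894844055, 0.3429349958896637), 6.794364929199219) [0.5079 0.1208] 0.10077837278574925
scene cover 2091 ((0.4986751079559326, 0.17704981565475464), (0.18370576202869415, 0.34379562735557556), 6.578741550445557) [0.4925 0.2429] 0.09292609375556884
scene pan ((0.5404750108718872, -0.34426525235176086), 0.06345269083976746) 0.07787500542671794
top handle 432 ((0.4985358715057373, 0.1722063571214676), (0.17763076722621918, 0.012391166761517525), 7.327771186828613) [0.4954 0.1712] 0.24932748204628116
top lips+deck 3858 ((0.4955022633075714, 0.17599457502365112), (0.18057699501514435, 0.34191036224365234), 7.079753398895264) [0.4988 0.1463] 0.1019802594925276
top cover 2822 ((0.49569040536880493, 0.1774773895740509), (0.17698170244693756, 0.3423925042152405), 6.343894958496094) [0.4866 0.2622] 0.0942949401452286
top pan ((0.5403202772140503, -0.3430441915988922), 0.06286393105983734) 0.07896838586680532
```

The scene picture shows the case (white deck with slot, grey cover, handle) around px (365,160), the balance at (200,265) and the bottle at (369,275). The top view agrees: tab at (257,255), bottle (344,148), pan (460,242). The case yaw is about 7°.

```bash
cat >> h.py <<'E'
from scipy.spatial.transform import Rotation as Ro
YAW=np.radians(7.0); CX=np.array([np.cos(YAW),np.sin(YAW),0]); CY=np.array([-np.sin(YAW),np.cos(YAW),0])
O=np.array([0.4975,0.1755,0])-0.0205*CY
def cw(x,y,z): return O+x*CX+y*CY+np.array([0,0,z])      # case (m) -> world
def incase(p): d=np.array(p)-O; return np.array([d@CX,d@CY,d[2]])
def lean(deg):
    a=np.radians(deg); z=np.sin(a)*CY-np.array([0,0,np.cos(a)]); return np.stack([np.cross(CX,z),CX,z],1)
def corner(p,R): return p+0.014*R[:,2]-0.008*R[:,0]   # lower tip corner
def rel(R,tip=None,tcp=None,corn=None):
    o=r.observe(); R0=np.array(o["tcp_rot"]); p0=np.array(o["position"])
    if tip is not None: tcp=tip-0.014*R[:,2]
    if corn is not None: tcp=corn-0.014*R[:,2]+0.008*R[:,0]
    print("tcp",tcp,"move cm",R0.T@(tcp-p0)*100,"deg",np.degrees(Ro.from_matrix(R0.T@R).as_rotvec()))
def st():
    o=r.observe(); R=np.array(o["tcp_rot"]); p=np.array(o["position"])
    print("t",o["time"],"tcp",p,"q",np.array(o["joints"]),"F",np.array(o["ft_force"]),"w",o["gripper_width"],"gf",o["grasp_force"],"corner in case",incase(corner(p,R))*1000)
E
python3 -c "
from h import *
R=lean(40); rel(R,corn=cw(0,-0.040,0.18)); print(R)"
```

```text
tcp [0.5052 0.1126 0.1959] move cm [ 51.0099 -46.2183  -0.2339] deg [ 25.9992  34.0883 -71.4324]
[[-0.0934  0.9925 -0.0783]
 [ 0.7603  0.1219  0.638 ]
 [ 0.6428  0.     -0.766 ]]
```

Emit:
{"name": "move_arm", "arguments": {
  "moves": [
    {"dx": 51,"dy": -46.2,"dz": -0.2,"wx": 26,"wy": 34.1,"wz": -71.4,"hand": 0},
    {"dx": 51,"dy": -46.2,"dz": -0.2,"wx": 26,"wy": 34.1,"wz": -71.4,"hand": 0},
    {"dx": 51,"dy": -46.2,"dz": -0.2,"wx": 26,"wy": 34.1,"wz": -71.4,"hand": 0},
    {"dx": 51,"dy": -46.2,"dz": -0.2,"wx": 26,"wy": 34.1,"wz": -71.4,"hand": 0},
    {"dx": 51,"dy": -46.2,"dz": -0.2,"wx": 26,"wy": 34.1,"wz": -71.4,"hand": 0},
    {"dx": 51,"dy": -46.2,"dz": -0.2,"wx": 26,"wy": 34.1,"wz": -71.4,"hand": 0},
    {"dx": 51,"dy": -46.2,"dz": -0.2,"wx": 26,"wy": 34.1,"wz": -71.4,"hand": 0},
    {"dx": 51,"dy": -46.2,"dz": -0.2,"wx": 26,"wy": 34.1,"wz": -71.4,"hand": 0},
    {"dx": 51,"dy": -46.2,"dz": -0.2,"wx": 26,"wy": 34.1,"wz": -71.4,"hand": 0},
    {"dx": 51,"dy": -46.2,"dz": -0.2,"wx": 26,"wy": 34.1,"wz": -71.4,"hand": 0},
    {"dx": 51,"dy": -46.2,"dz": -0.2,"wx": 26,"wy": 34.1,"wz": -71.4,"hand": 0},
    {"dx": 51,"dy": -46.2,"dz": -0.2,"wx": 26,"wy": 34.1,"wz": -71.4,"hand": 0},
    {"dx": 51,"dy": -46.2,"dz": -0.2,"wx": 26,"wy": 34.1,"wz": -71.4,"hand": 0},
    {"dx": 51,"dy": -46.2,"dz": -0.2,"wx": 26,"wy": 34.1,"wz": -71.4,"hand": 0},
    {"dx": 51,"dy": -46.2,"dz": -0.2,"wx": 26,"wy": 34.1,"wz": -71.4,"hand": 0},
    {"dx": 51,"dy": -46.2,"dz": -0.2,"wx": 26,"wy": 34.1,"wz": -71.4,"hand": 0},
    {"dx": 51,"dy": -46.2,"dz": -0.2,"wx": 26,"wy": 34.1,"wz": -71.4,"hand": 0},
    {"dx": 51,"dy": -46.2,"dz": -0.2,"wx": 26,"wy": 34.1,"wz": -71.4,"hand": 0},
    {"dx": 51,"dy": -46.2,"dz": -0.2,"wx": 26,"wy": 34.1,"wz": -71.4,"hand": 0},
    {"dx": 51,"dy": -46.2,"dz": -0.2,"wx": 26,"wy": 34.1,"wz": -71.4,"hand": 0}
  ]
}}

```text
time: 2.57
position: [0.505, 0.1118, 0.1954]
tcp_rot: [[-0.093, 0.993, -0.078], [0.76, 0.121, 0.638], [0.643, -0.0, -0.766]]
ft_force: [-0.1, -0.6, -0.1]
gripper_width: 0.003
grasp_force: 0.0
```

```bash
python3 -c "
from h import *
st(); R=lean(40); rel(R,corn=cw(0,0.023,0.115)); rel(R,corn=cw(0,0.023,0.106)); rel(R,corn=cw(0,0.023,0.098))"
```

```text
t 2.5667 tcp [0.505  0.1118 0.1954] q [-0.1981  0.3212  1.6494  0.6612  1.4587 -0.4947] F [-0.076  -0.5547 -0.1188] w 0.003283211023582285 gf 0.0 corner in case [ -0.3427 -40.739  179.5833]
tcp [0.4975 0.1751 0.1309] move cm [0.7307 0.0314 9.0446] deg [ 0.0138 -0.0049 -0.038 ]
tcp [0.4975 0.1751 0.1219] move cm [0.1522 0.0316 9.734 ] deg [ 0.0138 -0.0049 -0.038 ]
tcp [0.4975 0.1751 0.1139] move cm [-0.3621  0.0318 10.3468] deg [ 0.0138 -0.0049 -0.038 ]
```

Emit:
{"name": "move_arm", "arguments": {
  "moves": [
    {"dx": 0.2,"dz": 3},
    {"dx": 0.5,"dz": 6},
    {"dx": 0.7,"dz": 9},
    {"dx": 0.7,"dz": 9},
    {"dx": 0.7,"dz": 9},
    {"dx": 0.3,"dz": 9.5},
    {"dx": 0.1,"dz": 9.8},
    {"dx": -0.1,"dz": 10.0},
    {"dx": -0.2,"dz": 10.2},
    {"dx": -0.4,"dz": 10.4},
    {"dx": -0.4,"dz": 10.4},
    {"dx": -0.4,"dz": 10.4}
  ]
}}

```text
schema error: expected keys dx, dy, dz, wx, wy, wz, hand
```

```bash
python3 -c "
from h import *
st()
im,d=optics.camera('scene'); save('press.png',cv2.resize(im[80:230,280:450],None,fx=4,fy=4,interpolation=2)[:600,:])
print([(incase(x['at']),x['conf']) for x in finder.spot_point('scene','tab_pad')])"
```

```text
t 2.5667 tcp [0.505  0.1118 0.1954] q [-0.1981  0.3212  1.6494  0.6612  1.4587 -0.4947] F [-0.076  -0.5547 -0.1188] w 0.003283211023582285 gf 0.0 corner in case [ -0.3427 -40.739  179.5833]
[(array([0.0009, 0.02  , 0.106 ]), 0.54)]
```

View pics/press.png

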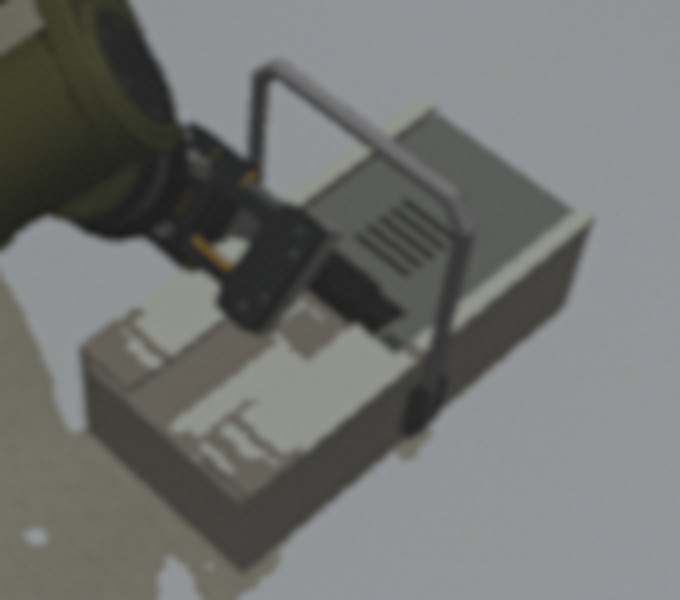

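The move was refused because every row needs all its keys, so the arm still hovers. The picture shows the gripper leaning over the deck (px 270,270), clear of the handle, with the black tab ahead at (360,295).

Emit:
{"name": "move_arm", "arguments": {
  "moves": [
    {"dx": 0.2,"dy": 0,"dz": 3,"wx": 0,"wy": 0,"wz": 0,"hand": 0},
    {"dx": 0.5,"dy": 0,"dz": 6,"wx": 0,"wy": 0,"wz": 0,"hand": 0},
    {"dx": 0.7,"dy": 0,"dz": 9,"wx": 0,"wy": 0,"wz": 0,"hand": 0},
    {"dx": 0.7,"dy": 0,"dz": 9,"wx": 0,"wy": 0,"wz": 0,"hand": 0},
    {"dx": 0.7,"dy": 0,"dz": 9,"wx": 0,"wy": 0,"wz": 0,"hand": 0},
    {"dx": 0.3,"dy": 0,"dz": 9.5,"wx": 0,"wy": 0,"wz": 0,"hand": 0},
    {"dx": 0.1,"dy": 0,"dz": 9.8,"wx": 0,"wy": 0,"wz": 0,"hand": 0},
    {"dx": -0.1,"dy": 0,"dz": 10.0,"wx": 0,"wy": 0,"wz": 0,"hand": 0},
    {"dx": -0.2,"dy": 0,"dz": 10.2,"wx": 0,"wy": 0,"wz": 0,"hand": 0},
    {"dx": -0.4,"dy": 0,"dz": 10.4,"wx": 0,"wy": 0,"wz": 0,"hand": 0},
    {"dx": -0.4,"dy": 0,"dz": 10.4,"wx": 0,"wy": 0,"wz": 0,"hand": 0},
    {"dx": -0.4,"dy": 0,"dz": 10.4,"wx": 0,"wy": 0,"wz": 0,"hand": 0}
  ]
}}

```text
time: 3.67
position: [0.4975, 0.1756, 0.1133]
tcp_rot: [[-0.093, 0.993, -0.078], [0.76, 0.121, 0.638], [0.643, -0.0, -0.766]]
ft_force: [-0.7, -0.1, -0.6]
gripper_width: 0.007
grasp_force: 0.0
```

```bash
python3 -c "
from h import *
st(); R=lean(40)
for y,z in [(23,94.5),(23,92.5),(5,92.5),(-50,92.5),(-110,92.5)]: rel(R,corn=cw(0,y/1000,z/1000))"
```

```text
t 3.6667 tcp [0.4975 0.1756 0.1133] q [-0.0795  0.4064  1.7492  0.7261  1.2497 -0.5334] F [-0.6788 -0.0785 -0.5756] w 0.006868440412112661 gf 0.0 corner in case [-0.0259 23.5158 97.46  ]
tcp [0.4975 0.1751 0.1104] move cm [-0.2295  0.0026  0.1937] deg [ 0.0158 -0.0153 -0.0302]
tcp [0.4975 0.1751 0.1084] move cm [-0.3581  0.0027  0.3469] deg [ 0.0158 -0.0153 -0.0302]
tcp [0.4997 0.1573 0.1084] move cm [-1.7366  0.0037 -0.8105] deg [ 0.0158 -0.0153 -0.0302]
tcp [0.5064 0.1027 0.1084] move cm [-5.9489  0.0069 -4.3469] deg [ 0.0158 -0.0153 -0.0302]
tcp [0.5138 0.0431 0.1084] move cm [-10.5442   0.0104  -8.2049] deg [ 0.0158 -0.0153 -0.0302]
```

Emit:
{"name": "move_arm", "arguments": {
  "moves": [
    {"dx": -0.13,"dy": 0,"dz": 0.15,"wx": 0,"wy": 0,"wz": 0,"hand": 0},
    {"dx": -0.2,"dy": 0,"dz": 0.23,"wx": 0,"wy": 0,"wz": 0,"hand": 0},
    {"dx": -0.26,"dy": 0,"dz": 0.31,"wx": 0,"wy": 0,"wz": 0,"hand": 0},
    {"dx": -0.26,"dy": 0,"dz": 0.31,"wx": 0,"wy": 0,"wz": 0,"hand": 0}
  ]
}}

```text
time: 4.0
position: [0.4975, 0.1758, 0.1093]
tcp_rot: [[-0.093, 0.993, -0.078], [0.76, 0.121, 0.638], [0.643, 0.0, -0.766]]
ft_force: [0.8, -0.3, 1.8]
gripper_width: 0.004
grasp_force: 1.0
```

```bash
python3 -c "
from h import *
st()
im,d=optics.camera('scene'); save('press2.png',cv2.resize(im[100:200,310:420],None,fx=6,fy=6,interpolation=2)); W=cloud('scene',d)
print([(incase(x['at']),x['conf']) for x in finder.spot_point('scene','tab_pad')])"
```

```text
t 4.0 tcp [0.4975 0.1758 0.1093] q [-0.0793  0.4126  1.7515  0.7282  1.2431 -0.5395] F [ 0.8387 -0.3332  1.828 ] w 0.004056454182814668 gf 1.00918855285272 corner in case [ 0.0192 23.6589 93.4315]
[(array([0.0003, 0.0224, 0.104 ]), 0.37)]
```

View pics/press2.png

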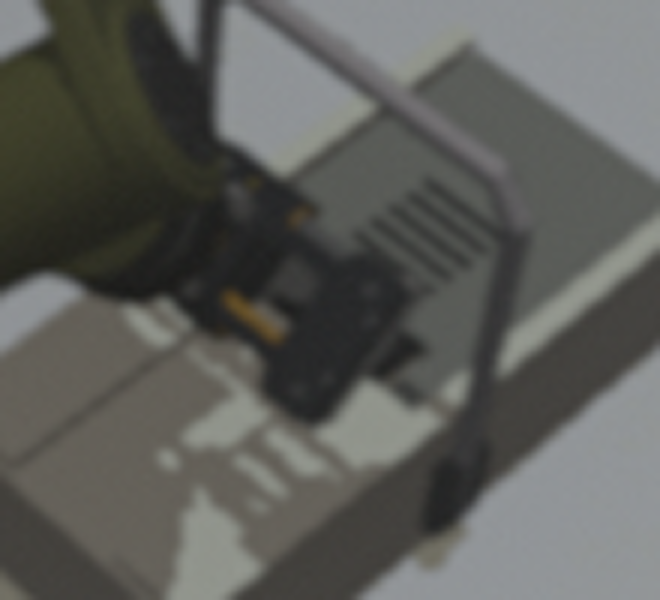

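Contact has just begun: about 2.4 N, with the gripper over the tab at px (400,360). Pressing further.

Emit:
{"name": "move_arm", "arguments": {
  "moves": [
    {"dx": -0.13,"dy": 0,"dz": 0.15,"wx": 0,"wy": 0,"wz": 0,"hand": 0},
    {"dx": -0.26,"dy": 0,"dz": 0.31,"wx": 0,"wy": 0,"wz": 0,"hand": 0},
    {"dx": -0.39,"dy": 0,"dz": 0.46,"wx": 0,"wy": 0,"wz": 0,"hand": 0},
    {"dx": -0.45,"dy": 0,"dz": 0.54,"wx": 0,"wy": 0,"wz": 0,"hand": 0},
    {"dx": -0.45,"dy": 0,"dz": 0.54,"wx": 0,"wy": 0,"wz": 0,"hand": 0}
  ]
}}

```text
time: 4.52
position: [0.4975, 0.1758, 0.1022]
tcp_rot: [[-0.093, 0.993, -0.078], [0.76, 0.121, 0.638], [0.643, 0.0, -0.766]]
ft_force: [-0.1, -1.2, 5.0]
gripper_width: 0.004
grasp_force: 2.4
```

```bash
python3 -c "
from h import *
st()"
```

```text
t 4.5167 tcp [0.4975 0.1758 0.1022] q [-0.0793  0.4238  1.7554  0.7317  1.2319 -0.5499] F [-0.1174 -1.2332  5.0148] w 0.0038377769459608186 gf 2.4267363594844937 corner in case [ 0.0392 23.669  86.3239]
```

Emit:
{"name": "move_arm", "arguments": {
  "moves": [
    {"dx": -0.1,"dy": 0,"dz": 0.12,"wx": 0,"wy": 0,"wz": 0,"hand": 0},
    {"dx": -0.16,"dy": 0,"dz": 0.19,"wx": 0,"wy": 0,"wz": 0,"hand": 0},
    {"dx": -0.16,"dy": 0,"dz": 0.19,"wx": 0,"wy": 0,"wz": 0,"hand": 0},
    {"dx": -0.54,"dy": 0,"dz": -0.13,"wx": 0,"wy": 0,"wz": 0,"hand": 0},
    {"dx": -0.93,"dy": 0,"dz": -0.45,"wx": 0,"wy": 0,"wz": 0,"hand": 0},
    {"dx": -1.31,"dy": 0,"dz": -0.77,"wx": 0,"wy": 0,"wz": 0,"hand": 0},
    {"dx": -1.69,"dy": 0,"dz": -1.1,"wx": 0,"wy": 0,"wz": 0,"hand": 0},
    {"dx": -2.08,"dy": 0,"dz": -1.42,"wx": 0,"wy": 0,"wz": 0,"hand": 0},
    {"dx": -2.46,"dy": 0,"dz": -1.74,"wx": 0,"wy": 0,"wz": 0,"hand": 0},
    {"dx": -2.46,"dy": 0,"dz": -1.74,"wx": 0,"wy": 0,"wz": 0,"hand": 0}
  ]
}}

```text
time: 5.35
position: [0.5013, 0.1455, 0.1]
tcp_rot: [[-0.093, 0.993, -0.078], [0.76, 0.121, 0.639], [0.643, 0.0, -0.766]]
ft_force: [0.2, -1.1, 5.1]
gripper_width: 0.006
grasp_force: 2.9
```

```bash
python3 -c "
from h import *
st()
im,d=optics.camera('top'); W=cloud('top',d)
P=(W-O); y=P@CY; x=P@CX; z=W[...,2]
m=(abs(x)<0.06)&(y>0.03)&(y<0.2)&(z<0.09)&(z>0.015); print('below cover',m.sum(), 'y range',(y[m].min(),y[m].max()) if m.any() else '')"
```

```text
t 5.35 tcp [0.5013 0.1455 0.1   ] q [-0.1364  0.4363  1.7427  0.7113  1.2627 -0.5871] F [ 0.1503 -1.1372  5.141 ] w 0.005652164292981096 gf 2.855878205427871 corner in case [ 0.1696 -6.8426 84.1808]
below cover 519 y range (np.float64(0.05690290517707989), np.float64(0.19328410572174784))
```

```bash
python3 -c "
from h import *
for c in ['top','scene']:
  im,d=optics.camera(c); W=cloud(c,d)
  P=(W-O); y=P@CY; x=P@CX; z=W[...,2]
  for a in range(10,200,10):
    m=(abs(x)<0.055)&(y*1000>a)&(y*1000<a+10); print(c,a,m.sum(),np.nanpercentile(z[m],[10,50,90]) if m.any() else '')
  print([(incase(q['at']),q['conf']) for q in finder.spot_point(c,'tab_pad')])
save('pull.png',cv2.resize(im[100:200,310:420],None,fx=6,fy=6,interpolation=2))
"
```

```text
top 10 427 [0.0921 0.2454 0.2523]
top 20 231 [0.0919 0.0958 0.2499]
top 30 168 [0.0919 0.0947 0.0975]
top 40 16 [0.0919 0.0942 0.0963]
top 50 87 [0.0919 0.0945 0.0973]
top 60 169 [0.0921 0.0948 0.0972]
top 70 177 [0.092  0.0947 0.098 ]
top 80 171 [0.0922 0.0949 0.0973]
top 90 173 [0.0923 0.0945 0.0971]
top 100 169 [0.0919 0.0948 0.0975]
top 110 169 [0.092  0.0947 0.0977]
top 120 176 [0.092  0.0949 0.0974]
top 130 166 [0.0924 0.0952 0.0978]
top 140 180 [0.0925 0.0949 0.0979]
top 150 166 [0.0921 0.095  0.0971]
top 160 39 [0.0917 0.0937 0.0964]
top 170 0 
top 180 427 [0.0264 0.0574 0.087 ]
top 190 37 [0.0839 0.086  0.0883]
[(array([ 0.0018, -0.0125,  0.0916]), 0.76)]
scene 10 263 [0.0922 0.246  0.2498]
scene 20 131 [0.0908 0.0929 0.2478]
scene 30 118 [0.0903 0.0926 0.0949]
scene 40 105 [0.0907 0.0929 0.0956]
scene 50 112 [0.0913 0.0932 0.0952]
scene 60 100 [0.091  0.0932 0.0955]
scene 70 98 [0.091  0.0926 0.0952]
scene 80 90 [0.0909 0.0931 0.0945]
scene 90 87 [0.0904 0.0921 0.0944]
scene 100 92 [0.0905 0.0929 0.0947]
scene 110 83 [0.0908 0.0926 0.0944]
scene 120 64 [0.0901 0.0923 0.094 ]
scene 130 43 [0.0904 0.0923 0.0946]
scene 140 72 [0.0906 0.0928 0.0947]
scene 150 95 [0.0903 0.0925 0.0945]
scene 160 17 [0.0904 0.0908 0.0924]
scene 170 0 
scene 180 209 [0.0653 0.0761 0.0851]
scene 190 17 [0.0821 0.0837 0.0849]
[]
```

View pics/pull.png

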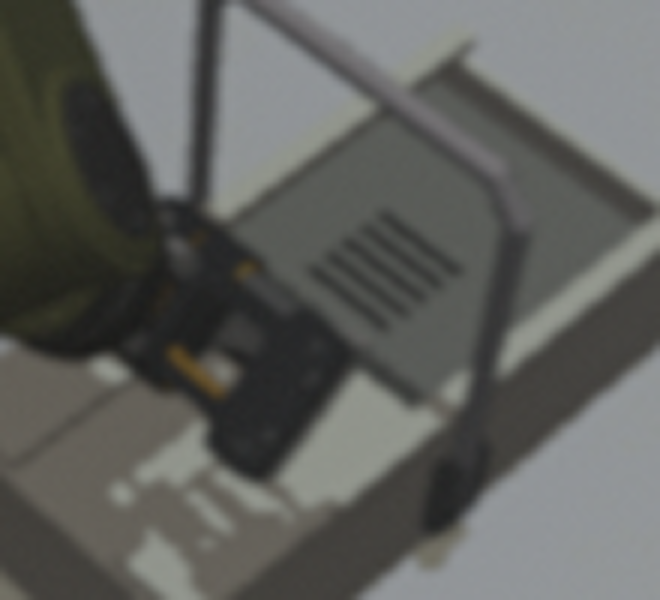

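The cover is about 25–28 mm open, with the gap showing at px (570,130), and it follows by the tab. Pulling on.

Emit:
{"name": "move_arm", "arguments": {
  "moves": [
    {"dx": -0.6,"dy": 0,"dz": -0.5,"wx": 0,"wy": 0,"wz": 0,"hand": 0},
    {"dx": -1.3,"dy": 0,"dz": -1.1,"wx": 0,"wy": 0,"wz": 0,"hand": 0},
    {"dx": -2.0,"dy": 0,"dz": -1.68,"wx": 0,"wy": 0,"wz": 0,"hand": 0},
    {"dx": -2.7,"dy": 0,"dz": -2.27,"wx": 0,"wy": 0,"wz": 0,"hand": 0},
    {"dx": -3.4,"dy": 0,"dz": -2.85,"wx": 0,"wy": 0,"wz": 0,"hand": 0},
    {"dx": -4.1,"dy": 0,"dz": -3.44,"wx": 0,"wy": 0,"wz": 0,"hand": 0},
    {"dx": -4.8,"dy": 0,"dz": -4.03,"wx": 0,"wy": 0,"wz": 0,"hand": 0},
    {"dx": -5.5,"dy": 0,"dz": -4.62,"wx": 0,"wy": 0,"wz": 0,"hand": 0},
    {"dx": -6.2,"dy": 0,"dz": -5.2,"wx": 0,"wy": 0,"wz": 0,"hand": 0},
    {"dx": -6.7,"dy": 0,"dz": -5.62,"wx": 0,"wy": 0,"wz": 0,"hand": 0},
    {"dx": -7.0,"dy": 0,"dz": -5.87,"wx": 0,"wy": 0,"wz": 0,"hand": 0},
    {"dx": -7.2,"dy": 0,"dz": -6.04,"wx": 0,"wy": 0,"wz": 0,"hand": 0},
    {"dx": -7.2,"dy": 0,"dz": -6.04,"wx": 0,"wy": 0,"wz": 0,"hand": 0}
  ]
}}

```text
time: 6.68
position: [0.5128, 0.0524, 0.1]
tcp_rot: [[-0.093, 0.993, -0.077], [0.76, 0.121, 0.639], [0.643, 0.001, -0.766]]
ft_force: [1.4, -0.2, 6.1]
gripper_width: 0.002
grasp_force: 2.9
```

```bash
cat > see.py <<'E'
from h import *
st()
for c in ['top','scene']:
  im,d=optics.camera(c); save('open_'+c+'.png',im); W=cloud(c,d); P=(W-O); y=P@CY; x=P@CX; z=W[...,2]
  m=(abs(x)<0.055)&(y>0.02)&(y<0.18)&(z>0.0885)&(z<0.0985); print(c,'cover edge y',np.percentile(y[m],[1,98,99.5]))
  for t in ['weight_mid','small_weight_mid','jar_mid','level_mid','tab_pad']:
    print(c,t,[(incase(q['at'])*1000,round(q['conf'],2)) for q in finder.spot_point(c,t)[:2]])
  m=(abs(x)<0.07)&(y>0.08)&(y<0.182)&(z>0.07)&(z<0.0885); print('high pts',m.sum(),np.c_[x[m],y[m],z[m]].mean(0)*1000 if m.any() else '', (np.ptp(x[m]),np.ptp(y[m])) if m.any() else '')
E
python3 see.py
```

```text
t 6.6833 tcp [0.5128 0.0524 0.1   ] q [-0.3017  0.4839  1.6695  0.6423  1.3683 -0.6807] F [ 1.4336 -0.166   6.1089] w 0.002079186898088367 gf 2.8616686045461392 corner in case [   0.184  -100.6826   84.1593]
top cover edge y [0.0202 0.0662 0.1016]
top weight_mid [(array([-32.5834, 105.5045,  56.1   ]), 0.5)]
top small_weight_mid [(array([-27.4164, 159.0741,  37.8   ]), 0.6)]
top jar_mid [(array([32.9977, 98.0567, 36.7   ]), 0.48), (array([ 29.8743, 153.8532,  29.2   ]), 0.47)]
top level_mid [(array([ 3.645 , -1.5083, -0.6   ]), 0.75), (array([ 33.3622, 152.7197,  29.7   ]), 0.61)]
top tab_pad [(array([   0.8403, -103.1239,   91.8   ]), 0.64)]
high pts 32 [-31.8612 100.3075  82.7083] (np.float64(0.015415414394133561), np.float64(0.015585351352981142))
scene cover edge y [0.0204 0.0668 0.0681]
scene weight_mid [(array([-30.3928, 102.0115,  57.4   ]), 0.64)]
scene small_weight_mid [(array([-31.2873, 159.5494,  41.8   ]), 0.38), (array([ 31.0892, 103.0263,  35.    ]), 0.18)]
scene jar_mid [(array([ 27.9008, 103.3171,  36.3   ]), 0.56)]
scene level_mid [(array([ 32.8728, 155.2986,  32.8   ]), 0.39), (array([ 3.2358, -1.5588,  5.4   ]), 0.22)]
scene tab_pad [(array([   1.2112, -102.5649,   97.4   ]), 0.51)]
high pts 34 [-30.1395 102.7154  80.6971] (np.float64(0.015767283541266653), np.float64(0.08697752317518641))
```

The cover is about 122 mm open and the weight shows in the bin. I'll nudge the cover to its stop, then lift off.

Emit:
{"name": "move_arm", "arguments": {
  "moves": [
    {"dx": -0.15,"dy": 0,"dz": -0.13,"wx": 0,"wy": 0,"wz": 0,"hand": 0},
    {"dx": -0.31,"dy": 0,"dz": -0.26,"wx": 0,"wy": 0,"wz": 0,"hand": 0},
    {"dx": -0.31,"dy": 0,"dz": -0.26,"wx": 0,"wy": 0,"wz": 0,"hand": 0},
    {"dx": 0.35,"dy": 0,"dz": -1.0,"wx": 0,"wy": 0,"wz": 0,"hand": 0},
    {"dx": 1.6,"dy": 0,"dz": -2.5,"wx": 0,"wy": 0,"wz": 0,"hand": 0},
    {"dx": 3.5,"dy": 0,"dz": -4.8,"wx": 0,"wy": 0,"wz": 0,"hand": 0},
    {"dx": 5.5,"dy": 0,"dz": -7.2,"wx": 0,"wy": 0,"wz": 0,"hand": 0},
    {"dx": 8,"dy": 0,"dz": -10.2,"wx": 0,"wy": 0,"wz": 0,"hand": 0},
    {"dx": 8,"dy": 0,"dz": -10.2,"wx": 0,"wy": 0,"wz": 0,"hand": 0},
    {"dx": 8,"dy": 0,"dz": -10.2,"wx": 0,"wy": 0,"wz": 0,"hand": 0}
  ]
}}

```text
time: 8.12
position: [0.5134, 0.0482, 0.231]
tcp_rot: [[-0.095, 0.993, -0.075], [0.761, 0.121, 0.637], [0.641, 0.003, -0.767]]
ft_force: [0.2, 0.1, -1.2]
gripper_width: 0.005
grasp_force: 0.0
```

```bash
python3 see.py
cat > fk.py <<'E'
from h import *
from scipy.optimize import least_squares
o=r.observe()
S=[([-1.248,0.3,1.521,0,1.321,-0.067],[0.209,-0.5087,0.1935]),([-0.1981,0.3212,1.6494,0.6612,1.4587,-0.4947],[0.505,0.1118,0.1954]),
([-0.0795,0.4064,1.7492,0.7261,1.2497,-0.5334],[0.4975,0.1756,0.1133]),([-0.1364,0.4363,1.7427,0.7113,1.2627,-0.5871],[0.5013,0.1455,0.1]),
([-0.3017,0.4839,1.6695,0.6423,1.3683,-0.6807],[0.5128,0.0524,0.1]),(o["joints"],o["position"])]
E_=lambda a,t: Ro.from_euler(a,t).as_matrix()
def fk(q,p,s=1,all=False):
    h,a1,L2,e,L3,Lt=p
    A=E_('z',q[0]); B=A@E_('y',q[1]); C=B@E_('y',q[2]); D=C@E_('z',s*q[3]); Ee=D@E_('y',q[4])
    P1=A@[a1,0,h]; P2=P1+B@[0,0,L2]; P3=P2+C@[e,0,L3]; P4=P3+Ee@[0,0,Lt]
    return (P1,P2,P3,P4) if all else P4
for s in (1,-1):
    f=lambda p: np.concatenate([fk(q,p,s)-x for q,x in S]+[1e-3*(p-[.3,.0,.4,0,.4,.3])])
    L=least_squares(f,[.3,0,.4,0,.4,.3]); print(s,L.cost**.5,L.x)
E
python3 fk.py
```

```text
t 8.1167 tcp [0.5134 0.0482 0.231 ] q [-0.3081  0.3257  1.5547  0.6238  1.5895 -0.5257] F [ 0.2443  0.1436 -1.1946] w 0.005438199537385999 gf 0.0 corner in case [   0.3175 -104.9611  215.1738]
top cover edge y [0.0202 0.0656 0.0789]
top weight_mid [(array([-27.9202, 105.738 ,  57.3   ]), 0.69), (array([  -0.1191, -106.8346,   96.2   ]), 0.33)]
top small_weight_mid [(array([-27.8901, 160.1398,  38.8   ]), 0.53)]
top jar_mid [(array([ 28.4633, 101.3337,  40.2   ]), 0.7), (array([ 3.4013, -3.4934,  1.6   ]), 0.28)]
top level_mid [(array([ 34.2765, 148.6782,  33.7   ]), 0.5), (array([30.6504, 99.4532, 41.6   ]), 0.46)]
top tab_pad [(array([   0.3232, -104.8739,   97.4   ]), 0.57), (array([ -54.5628, -496.9071,   -2.4   ]), 0.45)]
high pts 35 [-31.9768 100.4065  83.0053] (np.float64(0.015276446889117674), np.float64(0.014845105893885158))
scene cover edge y [0.0204 0.0654 0.0666]
scene weight_mid [(array([-31.5925, 100.4461,  57.2   ]), 0.43)]
scene small_weight_mid [(array([-27.3015, 157.5488,  41.3   ]), 0.63)]
scene jar_mid [(array([ 30.7601, 100.3464,  37.1   ]), 0.34)]
scene level_mid [(array([ 32.1885, 156.2894,  32.9   ]), 0.37)]
scene tab_pad [(array([   1.7562, -102.2288,  101.2   ]), 0.73)]
high pts 35 [-31.6829 102.7813  80.1221] (np.float64(0.044845302355650526), np.float64(0.08845587865644827))
1 0.02829637137154181 [ 0.235  -0.023   0.4666  0.039   0.466   0.3406]
-1 0.11626703618904535 [ 0.0811  0.2381 -0.0205  0.0592  0.2573 -0.3205]
```

View pics/open_scene.png

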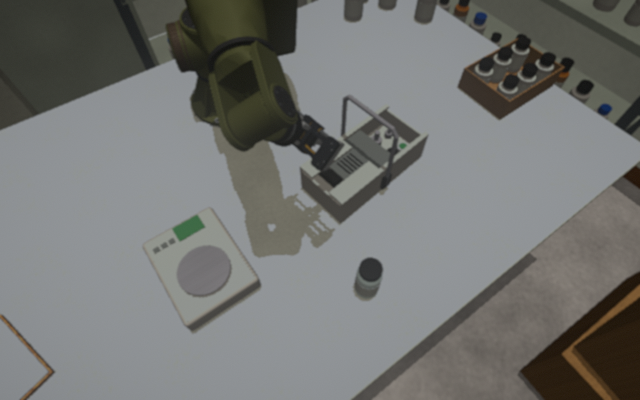

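Cover open and the bin shows its contents at px (395,140). Next: go upright and high, cross over the handle, and get above the weight.

```bash
python3 -c "
from h import *
R=lean(0); print(R)
rel(R,tcp=cw(0.0,-0.06,0.32)); rel(R,tcp=cw(-0.0315,0.1015,0.32)); rel(R,tcp=cw(-0.0315,0.1015,0.19))
W=cloud('scene',optics.camera('scene')[1]); Wt=cloud('top',optics.camera('top')[1])
for n,w in (('scene',W),('top',Wt)):
  p=(w-O).reshape(-1,3); q=np.c_[p@CX,p@CY,p[:,2]]*1000; m=(abs(q[:,0]+31)<14)&(abs(q[:,1]-102)<16)&(q[:,2]>78)&(q[:,2]<90); q=q[m]
  t=q[q[:,2]>np.percentile(q[:,2],40)]; print(n,len(q),q.min(0),q.max(0),np.median(t,0),cv2.minEnclosingCircle(t[:,:2].astype(np.float32)))
"
```

```text
[[-0.1219  0.9925 -0.    ]
 [ 0.9925  0.1219  0.    ]
 [ 0.      0.     -1.    ]]
tcp [0.5073 0.0956 0.32  ] move cm [ 9.484   0.0064 -3.9015] deg [ -0.0079 -40.018   -0.0354]
tcp [0.4564 0.2521 0.32  ] move cm [21.8505 -3.152   6.4831] deg [ -0.0079 -40.018   -0.0354]
tcp [0.4564 0.2521 0.19  ] move cm [13.4911 -3.1477 16.4391] deg [ -0.0079 -40.018   -0.0354]
scene 24 [-40.8849  94.5387  79.0503] [-24.1523 108.8536  86.9577] [-31.5507 102.8564  83.6636] ((-30.585615158081055, 101.90650939941406), 8.185203552246094)
top 33 [-39.363   93.957   79.3407] [-23.9466 109.5952  89.3359] [-32.534  100.953   85.7296] ((-33.004478454589844, 101.47636413574219), 7.0474748611450195)
```

Emit:
{"name": "move_arm", "arguments": {
  "moves": [
    {"dx": 9.5,"dy": 0,"dz": -3.9,"wx": 0,"wy": -40,"wz": 0,"hand": 4.5},
    {"dx": 9.5,"dy": 0,"dz": -3.9,"wx": 0,"wy": -40,"wz": 0,"hand": 4.5},
    {"dx": 9.5,"dy": 0,"dz": -3.9,"wx": 0,"wy": -40,"wz": 0,"hand": 4.5},
    {"dx": 9.5,"dy": 0,"dz": -3.9,"wx": 0,"wy": -40,"wz": 0,"hand": 4.5},
    {"dx": 9.5,"dy": 0,"dz": -3.9,"wx": 0,"wy": -40,"wz": 0,"hand": 4.5},
    {"dx": 9.5,"dy": 0,"dz": -3.9,"wx": 0,"wy": -40,"wz": 0,"hand": 4.5},
    {"dx": 9.5,"dy": 0,"dz": -3.9,"wx": 0,"wy": -40,"wz": 0,"hand": 4.5},
    {"dx": 15.5,"dy": -1.5,"dz": 1.2,"wx": 0,"wy": -40,"wz": 0,"hand": 4.5},
    {"dx": 21.8,"dy": -3.2,"dz": 6.5,"wx": 0,"wy": -40,"wz": 0,"hand": 4.5},
    {"dx": 21.8,"dy": -3.2,"dz": 6.5,"wx": 0,"wy": -40,"wz": 0,"hand": 4.5},
    {"dx": 21.8,"dy": -3.2,"dz": 6.5,"wx": 0,"wy": -40,"wz": 0,"hand": 4.5},
    {"dx": 21.8,"dy": -3.2,"dz": 6.5,"wx": 0,"wy": -40,"wz": 0,"hand": 4.5},
    {"dx": 21.8,"dy": -3.2,"dz": 6.5,"wx": 0,"wy": -40,"wz": 0,"hand": 4.5}
  ]
}}

```text
time: 9.9
position: [0.4554, 0.2528, 0.3193]
tcp_rot: [[-0.124, 0.992, -0.002], [0.992, 0.124, 0.002], [0.002, -0.001, -1.0]]
ft_force: [0.4, -0.5, 0.1]
gripper_width: 0.481
grasp_force: 0.0
```

```bash
python3 -c "
from h import *
st(); R=lean(0)
for z in (0.19,0.13,0.083): rel(R,tcp=cw(-0.0317,0.1017,z))
im,d=optics.camera('scene'); save('above.png',cv2.resize(im[20:220,180:460],None,fx=2.8,fy=2.8,interpolation=2))"
```

```text
t 9.9 tcp [0.4554 0.2528 0.3193] q [0.4353 0.1703 1.3927 0.0021 1.5794 0.3111] F [ 0.3826 -0.5252  0.1005] w 0.48098668189793375 gf 0.0 corner in case [-32.4085  94.3741 305.3214]
tcp [0.4561 0.2522 0.19  ] move cm [-0.0881  0.0879 12.9333] deg [-0.0775 -0.1021  0.1167]
tcp [0.4561 0.2522 0.13  ] move cm [-0.0988  0.096  18.9333] deg [-0.0775 -0.1021  0.1167]
tcp [0.4561 0.2522 0.083 ] move cm [-0.1072  0.1024 23.6333] deg [-0.0775 -0.1021  0.1167]
```

View pics/above.png

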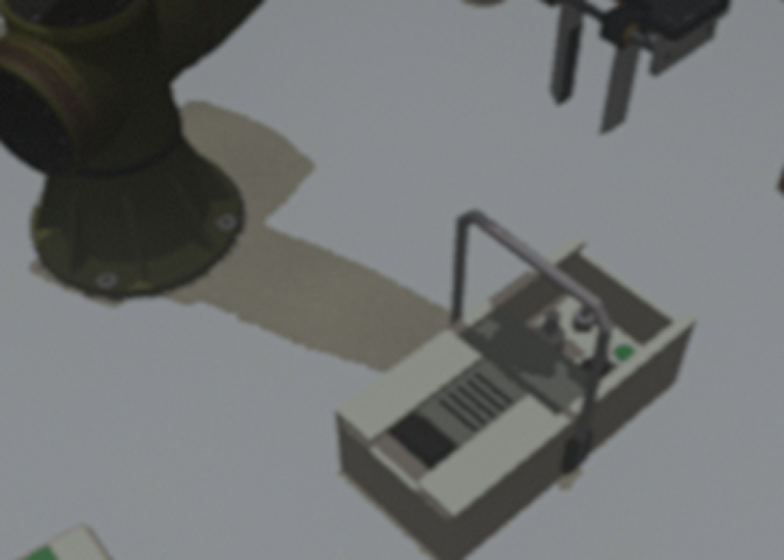

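The gripper is upright behind and above the bin (fingers at px 590,80). The large weight's knob is at (553,318) and the small one at (585,318). Descending.

Emit:
{"name": "move_arm", "arguments": {
  "moves": [
    {"dx": -0.1,"dy": 0.1,"dz": 3.5,"wx": 0,"wy": 0,"wz": 0,"hand": 4.5},
    {"dx": -0.1,"dy": 0.1,"dz": 7,"wx": 0,"wy": 0,"wz": 0,"hand": 4.5},
    {"dx": -0.1,"dy": 0.1,"dz": 10.5,"wx": 0,"wy": 0,"wz": 0,"hand": 4.5},
    {"dx": -0.1,"dy": 0.1,"dz": 14,"wx": 0,"wy": 0,"wz": 0,"hand": 4.5},
    {"dx": -0.1,"dy": 0.1,"dz": 17,"wx": 0,"wy": 0,"wz": 0,"hand": 4.5},
    {"dx": -0.1,"dy": 0.1,"dz": 19,"wx": 0,"wy": 0,"wz": 0,"hand": 4.5},
    {"dx": -0.1,"dy": 0.1,"dz": 21,"wx": 0,"wy": 0,"wz": 0,"hand": 4.5},
    {"dx": -0.1,"dy": 0.1,"dz": 22.5,"wx": 0,"wy": 0,"wz": 0,"hand": 4.5},
    {"dx": -0.1,"dy": 0.1,"dz": 23.5,"wx": 0,"wy": 0,"wz": 0,"hand": 4.5},
    {"dx": -0.1,"dy": 0.1,"dz": 24.5,"wx": 0,"wy": 0,"wz": 0,"hand": 4.5},
    {"dx": -0.1,"dy": 0.1,"dz": 24.5,"wx": 0,"wy": 0,"wz": 0,"hand": 4.5},
    {"dx": -0.1,"dy": 0.1,"dz": 24.5,"wx": 0,"wy": 0,"wz": 0,"hand": 4.5}
  ]
}}

```text
time: 10.95
position: [0.4573, 0.2505, 0.0749]
tcp_rot: [[-0.121, 0.993, -0.0], [0.993, 0.121, 0.0], [0.0, -0.0, -1.0]]
ft_force: [0.2, -0.2, -0.0]
gripper_width: 0.48
grasp_force: 0.0
```

Emit:
{"name": "move_arm", "arguments": {
  "moves": [
    {"dx": 0.15,"dy": -0.1,"dz": 0,"wx": 0,"wy": 0,"wz": 0,"hand": 4.5},
    {"dx": 0.15,"dy": -0.1,"dz": 0,"wx": 0,"wy": 0,"wz": 0,"hand": 4.5},
    {"dx": 0.15,"dy": -0.1,"dz": 0,"wx": 0,"wy": 0,"wz": 0,"hand": 1},
    {"dx": 0.15,"dy": -0.1,"dz": 0,"wx": 0,"wy": 0,"wz": 0,"hand": 1},
    {"dx": 0.15,"dy": -0.1,"dz": 0,"wx": 0,"wy": 0,"wz": 0,"hand": 1},
    {"dx": 0.15,"dy": -0.1,"dz": 0,"wx": 0,"wy": 0,"wz": 0,"hand": 1},
    {"dx": 0.15,"dy": -0.1,"dz": 0,"wx": 0,"wy": 0,"wz": 0,"hand": 1},
    {"dx": 0.15,"dy": -0.1,"dz": 0,"wx": 0,"wy": 0,"wz": 0,"hand": 1},
    {"dx": 0.15,"dy": -0.1,"dz": 0,"wx": 0,"wy": 0,"wz": 0,"hand": 1},
    {"dx": 0.15,"dy": -0.1,"dz": 0,"wx": 0,"wy": 0,"wz": 0,"hand": 1}
  ]
}}

```text
time: 11.78
position: [0.4558, 0.2523, 0.0747]
tcp_rot: [[-0.121, 0.993, -0.0], [0.993, 0.121, 0.0], [0.0, -0.0, -1.0]]
ft_force: [1.3, -0.4, -0.1]
gripper_width: 0.109
grasp_force: 0.0
```

```bash
python3 -c "
from h import *
st()
im,d=optics.camera('scene'); save('grip.png',cv2.resize(im[90:190,330:440],None,fx=6,fy=6,interpolation=2))
for c in ('scene','top'):
  im,d=optics.camera(c); 
  for t in ('weight_mid','small_weight_mid'): print(c,t,[(incase(q['at'])*1000,round(q['conf'],2)) for q in finder.spot_point(c,t)[:3]])"
```

```text
t 11.7833 tcp [0.4558 0.2523 0.0747] q [0.4351 0.3689 1.7269 0.0003 1.0459 0.3132] F [ 1.3233 -0.3618 -0.1457] w 0.10880839308182857 gf 0.0 corner in case [-32.0226  93.7874  60.6529]
scene weight_mid [(array([-33.7291, 101.9174,  58.1   ]), 0.54)]
scene small_weight_mid [(array([-32.1893, 157.9474,  41.1   ]), 0.45)]
top weight_mid [(array([-31.6988, 103.6831,  53.4   ]), 0.46)]
top small_weight_mid []
```

View pics/grip.png

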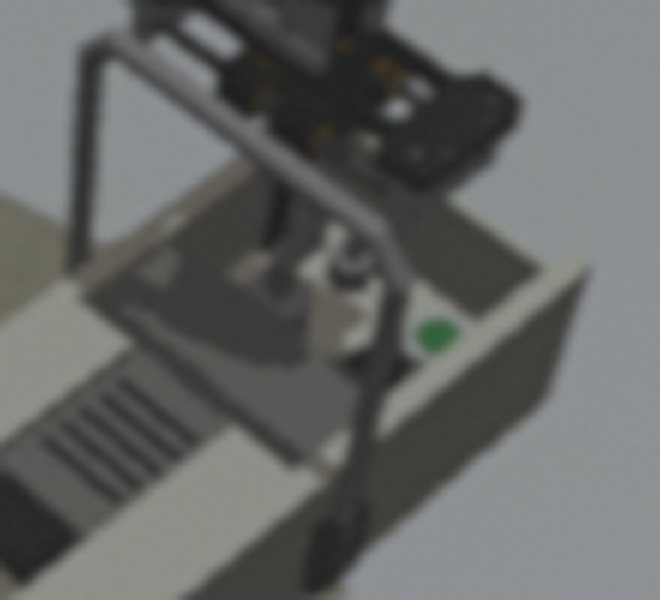

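Emit:
{"name": "move_arm", "arguments": {
  "moves": [
    {"dx": 0,"dy": 0,"dz": 0,"wx": 0,"wy": 0,"wz": 0,"hand": 0.9},
    {"dx": 0,"dy": 0,"dz": 0,"wx": 0,"wy": 0,"wz": 0,"hand": 0.9},
    {"dx": 0,"dy": 0,"dz": 0,"wx": 0,"wy": 0,"wz": 0,"hand": 0.9}
  ]
}}

```text
time: 12.38
position: [0.4559, 0.2523, 0.0747]
tcp_rot: [[-0.121, 0.993, -0.0], [0.993, 0.121, 0.0], [0.0, -0.0, -1.0]]
ft_force: [-0.2, -0.3, 0.1]
gripper_width: 0.097
grasp_force: 0.0
```

Run:
```python
from h import *
st()
for c in ('scene','top'):
  im,d=optics.camera(c); w=cloud(c,d)
  p=(w-O).reshape(-1,3); q=np.c_[p@CX,p@CY,p[:,2]]*1000; m=(q[:,0]<5)&(q[:,0]>-72)&(q[:,1]>70)&(q[:,1]<135)&(q[:,2]>45)&(q[:,2]<120); q=q[m]; q=q[np.argsort(q[:,2])]
  print(c,len(q)); print(np.round(q[::max(1,len(q)//45)],0).astype(int).tolist())
```

```text
t 12.3833 tcp [0.4559 0.2523 0.0747] q [0.435  0.3688 1.7268 0.0003 1.0459 0.3133] F [-0.1748 -0.2541  0.0683] w 0.09705817940236472 gf 0.0 corner in case [-31.9827  93.7934  60.6934]
scene 206
[[-17, 108, 47], [-43, 97, 51], [-41, 103, 52], [-29, 116, 53], [-21, 107, 53], [-27, 101, 53], [-20, 102, 54], [-44, 98, 54], [-24, 97, 54], [-24, 102, 55], [-28, 97, 56], [-41, 98, 56], [-30, 98, 62], [-26, 102, 66], [-25, 104, 70], [-24, 99, 75], [-34, 96, 77], [-35, 96, 81], [-34, 99, 84], [-40, 93, 87], [-36, 105, 90], [-36, 92, 91], [-37, 101, 92], [-71, 103, 93], [-17, 108, 94], [-69, 96, 95], [-28, 94, 96], [-70, 110, 97], [-71, 119, 98], [-69, 92, 99], [-71, 94, 99], [-15, 93, 99], [-71, 115, 100], [-38, 100, 100], [-17, 94, 101], [-69, 87, 102], [-44, 90, 103], [-17, 107, 103], [-68, 107, 104], [-41, 94, 106], [-15, 100, 107], [-42, 92, 107], [-48, 94, 109], [-37, 93, 110], [-21, 93, 112], [-16, 96, 113], [-48, 93, 114], [-17, 92, 115], [-16, 103, 116], [-38, 106, 116], [-39, 103, 118], [-16, 99, 119]]
top 147
[[-41, 88, 45], [-22, 88, 48], [-25, 86, 49], [-22, 95, 52], [-25, 88, 52], [-24, 98, 53], [-30, 88, 54], [-24, 95, 54], [-20, 92, 54], [-35, 95, 55], [-45, 93, 55], [-43, 93, 55], [-28, 90, 56], [-33, 87, 56], [-32, 92, 56], [-27, 95, 56], [-30, 89, 57], [-41, 87, 57], [-25, 89, 57], [-27, 97, 58], [-47, 98, 60], [-30, 95, 68], [-27, 97, 69], [-55, 73, 78], [-32, 74, 79], [-12, 73, 79], [-42, 75, 79], [-42, 72, 80], [-14, 70, 80], [-34, 74, 80], [-14, 73, 80], [-4, 75, 81], [-27, 71, 81], [-35, 71, 82], [-20, 70, 82], [-60, 73, 82], [-25, 70, 83], [-65, 70, 83], [-65, 73, 83], [-62, 72, 84], [1, 71, 85], [-35, 96, 86], [-25, 92, 90], [-25, 93, 97], [-71, 79, 102], [-69, 76, 103], [-72, 71, 104], [-71, 73, 105], [-25, 91, 112]]
```

The fingers closed without touching the knob, so the tips may sit higher than assumed. I'll raise, open, and measure the fingertips with the cameras.

Emit:
{"name": "move_arm", "arguments": {
  "moves": [
    {"dx": 0,"dy": 0,"dz": -2,"wx": 0,"wy": 0,"wz": 0,"hand": 4.5},
    {"dx": 0,"dy": 0,"dz": -5,"wx": 0,"wy": 0,"wz": 0,"hand": 4.5},
    {"dx": 0,"dy": 0,"dz": -6,"wx": 0,"wy": 0,"wz": 0,"hand": 4.5},
    {"dx": 0,"dy": 0,"dz": -6,"wx": 0,"wy": 0,"wz": 0,"hand": 4.5},
    {"dx": 0,"dy": 0,"dz": -6,"wx": 0,"wy": 0,"wz": 0,"hand": 4.5}
  ]
}}

```text
time: 12.9
position: [0.4558, 0.2522, 0.1342]
tcp_rot: [[-0.121, 0.993, 0.0], [0.993, 0.121, 0.0], [0.0, 0.0, -1.0]]
ft_force: [-0.6, -0.4, -0.4]
gripper_width: 0.413
grasp_force: 0.0
```

Run:
```python
from h import *
st()
for c in ('scene','top'):
  im,d=optics.camera(c); w=cloud(c,d)
  p=(w-O).reshape(-1,3); q=np.c_[p@CX,p@CY,p[:,2]]*1000
  for lo in range(75,215,10):
    m=(q[:,0]<40)&(q[:,0]>-78)&(q[:,1]>72)&(q[:,1]<140)&(q[:,2]>lo)&(q[:,2]<lo+10); s=q[m]
    if len(s)>2: print(c,lo,len(s),'x',np.percentile(s[:,0],[0,20,50,80,100]).astype(int),'y',np.percentile(s[:,1],[0,50,100]).astype(int))
```

```text
t 12.9 tcp [0.4558 0.2522 0.1342] q [0.435  0.293  1.6742 0.0003 1.174  0.3132] F [-0.581  -0.3693 -0.4294] w 0.41336444685186136 gf 0.0 corner in case [-32.0754  93.7571 120.2456]
scene 75 48 x [-77 -76 -56 -28 -23] y [ 75 102 135]
scene 85 6 x [-71 -70 -53 -30 -28] y [ 89  98 113]
scene 95 54 x [-77 -75 -71 -69 -65] y [ 72  98 122]
scene 145 9 x [-54 -53 -52 -31  -1] y [101 105 112]
scene 155 32 x [-65 -52  -8  -1   0] y [ 90  96 111]
scene 165 37 x [-65 -53 -51  -2   0] y [ 90  95 108]
scene 175 42 x [-62 -53 -31  -1   0] y [ 91  95 110]
scene 185 43 x [-63 -54 -51  -2   0] y [ 90  94 109]
scene 195 47 x [-65 -54  -9  -1   0] y [ 91  95 110]
scene 205 37 x [-61 -53 -51  -1   0] y [ 90  95 110]
top 75 61 x [-67 -39 -26  13  37] y [ 72  73 108]
top 85 21 x [-39 -36 -31 -29  11] y [ 72 100 107]
top 95 42 x [-77 -75 -73 -70 -68] y [ 73  88 104]
top 105 10 x [-77 -74 -72 -70 -69] y [ 78  89 103]
top 145 5 x [-56 -20  -8  -3  -1] y [90 92 93]
top 155 4 x [-11  -9  -7  -6  -6] y [91 91 92]
top 165 4 x [-11 -11 -10  -8  -6] y [91 92 94]
```

The cameras put the real fingertips 13 mm above the reported TCP, where 14 mm below was expected. So I need to go about 27 mm lower, bringing the tips to around z 63 mm.

Emit:
{"name": "move_arm", "arguments": {
  "moves": [
    {"dx": 0,"dy": 0,"dz": 2.5,"wx": 0,"wy": 0,"wz": 0,"hand": 4.5},
    {"dx": 0,"dy": 0,"dz": 5,"wx": 0,"wy": 0,"wz": 0,"hand": 4.5},
    {"dx": 0,"dy": 0,"dz": 6.5,"wx": 0,"wy": 0,"wz": 0,"hand": 4.5},
    {"dx": 0,"dy": 0,"dz": 7.3,"wx": 0,"wy": 0,"wz": 0,"hand": 4.5},
    {"dx": 0,"dy": 0,"dz": 7.8,"wx": 0,"wy": 0,"wz": 0,"hand": 4.5},
    {"dx": 0,"dy": 0,"dz": 8.3,"wx": 0,"wy": 0,"wz": 0,"hand": 4.5},
    {"dx": 0,"dy": 0,"dz": 8.3,"wx": 0,"wy": 0,"wz": 0,"hand": 4.5},
    {"dx": 0,"dy": 0,"dz": 8.3,"wx": 0,"wy": 0,"wz": 0,"hand": 4.5}
  ]
}}

```text
time: 13.67
position: [0.456, 0.2524, 0.052]
tcp_rot: [[-0.121, 0.993, 0.0], [0.993, 0.121, 0.0], [0.0, 0.0, -1.0]]
ft_force: [-0.6, 0.1, -0.1]
gripper_width: 0.476
grasp_force: 0.0
```

Run:
```python
from h import *
st()
for c in ('scene','top'):
  im,d=optics.camera(c); w=cloud(c,d)
  p=(w-O).reshape(-1,3); q=np.c_[p@CX,p@CY,p[:,2]]*1000
  for a,b in ((-66,-45),(-18,2)):
    m=(q[:,0]<b)&(q[:,0]>a)&(q[:,1]>80)&(q[:,1]<115)&(q[:,2]>50)&(q[:,2]<140); s=np.sort(q[m][:,2]); print(c,a,len(s),s[:6])
```

```text
t 13.6667 tcp [0.456  0.2524 0.052 ] q [0.4351 0.402  1.7419 0.0003 0.9973 0.3133] F [-0.6273  0.0776 -0.1353] w 0.4757767221852281 gf 0.0 corner in case [-31.8037  93.8664  38.031 ]
scene -66 115 [51.3199 52.8492 53.2583 53.8693 55.2267 62.4485]
scene -18 71 [50.3312 54.7085 55.223  62.1727 68.1476 69.235 ]
top -66 6 [51.6597 54.028  56.8776 56.9974 58.3365 67.6697]
top -18 11 [53.6208 54.3824 57.3542 65.2075 67.6391 77.4799]
```

Emit:
{"name": "move_arm", "arguments": {
  "moves": [
    {"dx": 0,"dy": 0,"dz": 0,"wx": 0,"wy": 0,"wz": 0,"hand": 0.5},
    {"dx": 0,"dy": 0,"dz": 0,"wx": 0,"wy": 0,"wz": 0,"hand": 0.5},
    {"dx": 0,"dy": 0,"dz": 0,"wx": 0,"wy": 0,"wz": 0,"hand": 0.5},
    {"dx": 0,"dy": 0,"dz": 0,"wx": 0,"wy": 0,"wz": 0,"hand": 0.5},
    {"dx": 0,"dy": 0,"dz": 0,"wx": 0,"wy": 0,"wz": 0,"hand": 0.5},
    {"dx": 0,"dy": 0,"dz": 0,"wx": 0,"wy": 0,"wz": 0,"hand": 0.5},
    {"dx": 0,"dy": 0,"dz": 0,"wx": 0,"wy": 0,"wz": 0,"hand": 0.5},
    {"dx": 0,"dy": 0,"dz": 0,"wx": 0,"wy": 0,"wz": 0,"hand": 0.5},
    {"dx": 0,"dy": 0,"dz": 0,"wx": 0,"wy": 0,"wz": 0,"hand": 0.5}
  ]
}}

```text
time: 14.52
position: [0.4559, 0.2523, 0.0517]
tcp_rot: [[-0.121, 0.993, 0.0], [0.993, 0.121, 0.0], [0.0, 0.0, -1.0]]
ft_force: [0.8, 0.1, 1.0]
gripper_width: 0.16
grasp_force: 30.0
```

Gripped at 15 mm and 30 N, as expected for the knob. Lifting.

Emit:
{"name": "move_arm", "arguments": {
  "moves": [
    {"dx": 0,"dy": 0,"dz": -1,"wx": 0,"wy": 0,"wz": 0,"hand": 0.5},
    {"dx": 0,"dy": 0,"dz": -3,"wx": 0,"wy": 0,"wz": 0,"hand": 0.5},
    {"dx": 0,"dy": 0,"dz": -6,"wx": 0,"wy": 0,"wz": 0,"hand": 0.5},
    {"dx": 0,"dy": 0,"dz": -9,"wx": 0,"wy": 0,"wz": 0,"hand": 0.5},
    {"dx": 0,"dy": 0,"dz": -12,"wx": 0,"wy": 0,"wz": 0,"hand": 0.5},
    {"dx": 0,"dy": 0,"dz": -15,"wx": 0,"wy": 0,"wz": 0,"hand": 0.5},
    {"dx": 0,"dy": 0,"dz": -18,"wx": 0,"wy": 0,"wz": 0,"hand": 0.5},
    {"dx": 0,"dy": 0,"dz": -21,"wx": 0,"wy": 0,"wz": 0,"hand": 0.5},
    {"dx": 0,"dy": 0,"dz": -24,"wx": 0,"wy": 0,"wz": 0,"hand": 0.5},
    {"dx": 0,"dy": 0,"dz": -27,"wx": 0,"wy": 0,"wz": 0,"hand": 0.5},
    {"dx": 0,"dy": 0,"dz": -28.5,"wx": 0,"wy": 0,"wz": 0,"hand": 0.5},
    {"dx": 0,"dy": 0,"dz": -28.5,"wx": 0,"wy": 0,"wz": 0,"hand": 0.5},
    {"dx": 0,"dy": 0,"dz": -28.5,"wx": 0,"wy": 0,"wz": 0,"hand": 0.5}
  ]
}}

```text
time: 15.6
position: [0.4557, 0.2521, 0.3366]
tcp_rot: [[-0.121, 0.993, 0.0], [0.993, 0.121, 0.0], [0.0, 0.0, -1.0]]
ft_force: [-0.2, -0.6, -2.7]
gripper_width: 0.159
grasp_force: 30.0
```

Run:
```python
from h import *
st()
Ry=Ro.from_euler('z',-1.0).as_matrix()@lean(0)   # let the tool yaw with the base
for z in (0.336,0.16): rel(Ry,tcp=np.array([0.5404,-0.3437,z]))
for c in ('scene','top'):
  im,d=optics.camera(c)
  for t in ('weight_mid','pan_top'): print(c,t,[(np.array(q['at'])*1000,round(q['conf'],2)) for q in finder.spot_point(c,t)[:2]])
```

```text
t 15.6 tcp [0.4557 0.2521 0.3366] q [0.435  0.167  1.3581 0.0002 1.6163 0.3133] F [-0.1548 -0.6106 -2.6926] w 0.1588879511451159 gf 29.999453723430634 corner in case [-32.2004  93.667  322.5662]
tcp [ 0.5404 -0.3437  0.336 ] move cm [-60.1716   1.179    0.041 ] deg [-0.0012 -0.0175 57.2686]
tcp [ 0.5404 -0.3437  0.16  ] move cm [-60.1763   1.1768  17.641 ] deg [-0.0012 -0.0175 57.2686]
scene weight_mid [(array([456.7, 254.2, 340.5]), 0.68)]
scene pan_top [(array([ 545.2, -344.3,   77. ]), 0.93)]
top weight_mid [(array([456.4, 252.1, 338.1]), 0.45)]
top pan_top [(array([ 541.8, -345.9,   81.5]), 0.6)]
```

Emit:
{"name": "move_arm", "arguments": {
  "moves": [
    {"dx": -2,"dy": 0,"dz": 0,"wx": 0,"wy": 0,"wz": 2,"hand": 0.5},
    {"dx": -5,"dy": 0.1,"dz": 0,"wx": 0,"wy": 0,"wz": 5,"hand": 0.5},
    {"dx": -9,"dy": 0.2,"dz": 0,"wx": 0,"wy": 0,"wz": 9,"hand": 0.5},
    {"dx": -13,"dy": 0.3,"dz": 0,"wx": 0,"wy": 0,"wz": 13,"hand": 0.5},
    {"dx": -17,"dy": 0.3,"dz": 0,"wx": 0,"wy": 0,"wz": 17,"hand": 0.5},
    {"dx": -21,"dy": 0.4,"dz": 0,"wx": 0,"wy": 0,"wz": 21,"hand": 0.5},
    {"dx": -25,"dy": 0.5,"dz": 0,"wx": 0,"wy": 0,"wz": 25,"hand": 0.5},
    {"dx": -29,"dy": 0.6,"dz": 0,"wx": 0,"wy": 0,"wz": 29,"hand": 0.5},
    {"dx": -33,"dy": 0.7,"dz": 0,"wx": 0,"wy": 0,"wz": 33,"hand": 0.5},
    {"dx": -37,"dy": 0.8,"dz": 0,"wx": 0,"wy": 0,"wz": 37,"hand": 0.5},
    {"dx": -41,"dy": 0.8,"dz": 0,"wx": 0,"wy": 0,"wz": 41,"hand": 0.5},
    {"dx": -45,"dy": 0.9,"dz": 0,"wx": 0,"wy": 0,"wz": 45,"hand": 0.5},
    {"dx": -49,"dy": 1.0,"dz": 0,"wx": 0,"wy": 0,"wz": 49,"hand": 0.5},
    {"dx": -53,"dy": 1.1,"dz": 0,"wx": 0,"wy": 0,"wz": 52,"hand": 0.5},
    {"dx": -56,"dy": 1.1,"dz": 0,"wx": 0,"wy": 0,"wz": 54,"hand": 0.5},
    {"dx": -58.5,"dy": 1.2,"dz": 0,"wx": 0,"wy": 0,"wz": 56,"hand": 0.5},
    {"dx": -60.2,"dy": 1.2,"dz": 0,"wx": 0,"wy": 0,"wz": 57,"hand": 0.5},
    {"dx": -60.2,"dy": 1.2,"dz": 0,"wx": 0,"wy": 0,"wz": 57,"hand": 0.5},
    {"dx": -60.2,"dy": 1.2,"dz": 0,"wx": 0,"wy": 0,"wz": 57,"hand": 0.5},
    {"dx": -60.2,"dy": 1.2,"dz": 0,"wx": 0,"wy": 0,"wz": 57,"hand": 0.5}
  ]
}}

```text
time: 17.57
position: [0.5409, -0.3432, 0.3362]
tcp_rot: [[0.766, 0.643, -0.001], [0.643, -0.766, 0.001], [0.0, -0.001, -1.0]]
ft_force: [0.2, 0.3, -3.2]
gripper_width: 0.161
grasp_force: 30.0
```

Run:
```python
from h import *
st()
o=r.observe(); print(np.array(o['tcp_rot']))
for c in ('scene','top'):
  im,d=optics.camera(c)
  for t in ('weight_mid','pan_top'): print(c,t,[(np.array(q['at'])*1000,round(q['conf'],2)) for q in finder.spot_point(c,t)[:2]])
R=np.array(o['tcp_rot']); 
for z in (0.15,0.115,0.106): rel(R,tcp=np.array([0.5405,-0.344,z]))
```

```text
t 17.5667 tcp [ 0.5409 -0.3432  0.3362] q [-0.6227  0.4665  0.9716  0.0003  1.7043  0.2497] F [ 0.1501  0.2513 -3.1652] w 0.16125833248623106 gf 29.999483227729797 corner in case [ -26.8809 -503.9814  322.2066]
[[ 0.7659  0.643  -0.0005]
 [ 0.643  -0.7659  0.0007]
 [ 0.0001 -0.0009 -1.    ]]
scene weight_mid [(array([ 542.9, -345.2,  342.7]), 0.65)]
scene pan_top [(array([ 548.2, -345.9,   77.7]), 0.82)]
top weight_mid [(array([ 539.5, -343.8,  343.4]), 0.39)]
top pan_top []
tcp [ 0.5405 -0.344   0.15  ] move cm [-0.0831  0.0232 18.6863] deg [ 0.0613 -0.0081  0.0019]
tcp [ 0.5405 -0.344   0.115 ] move cm [-0.0838  0.0226 22.1863] deg [ 0.0613 -0.0081  0.0019]
tcp [ 0.5405 -0.344   0.106 ] move cm [-0.084   0.0224 23.0863] deg [ 0.0613 -0.0081  0.0019]
```

Emit:
{"name": "move_arm", "arguments": {
  "moves": [
    {"dx": -0.1,"dy": 0,"dz": 1.5,"wx": 0,"wy": 0,"wz": 0,"hand": 0.5},
    {"dx": -0.1,"dy": 0,"dz": 4,"wx": 0,"wy": 0,"wz": 0,"hand": 0.5},
    {"dx": -0.1,"dy": 0,"dz": 7,"wx": 0,"wy": 0,"wz": 0,"hand": 0.5},
    {"dx": -0.1,"dy": 0,"dz": 10,"wx": 0,"wy": 0,"wz": 0,"hand": 0.5},
    {"dx": -0.1,"dy": 0,"dz": 13,"wx": 0,"wy": 0,"wz": 0,"hand": 0.5},
    {"dx": -0.1,"dy": 0,"dz": 15.5,"wx": 0,"wy": 0,"wz": 0,"hand": 0.5},
    {"dx": -0.1,"dy": 0,"dz": 17.5,"wx": 0,"wy": 0,"wz": 0,"hand": 0.5},
    {"dx": -0.1,"dy": 0,"dz": 19,"wx": 0,"wy": 0,"wz": 0,"hand": 0.5},
    {"dx": -0.1,"dy": 0,"dz": 20.2,"wx": 0,"wy": 0,"wz": 0,"hand": 0.5},
    {"dx": -0.1,"dy": 0,"dz": 21,"wx": 0,"wy": 0,"wz": 0,"hand": 0.5},
    {"dx": -0.1,"dy": 0,"dz": 21.6,"wx": 0,"wy": 0,"wz": 0,"hand": 0.5},
    {"dx": -0.1,"dy": 0,"dz": 21.6,"wx": 0,"wy": 0,"wz": 0,"hand": 0.5},
    {"dx": -0.1,"dy": 0,"dz": 21.6,"wx": 0,"wy": 0,"wz": 0,"hand": 0.5}
  ]
}}

```text
time: 18.95
position: [0.5403, -0.3446, 0.1211]
tcp_rot: [[0.766, 0.642, 0.0], [0.642, -0.766, -0.0], [0.0, 0.0, -1.0]]
ft_force: [-0.4, 0.5, -2.2]
gripper_width: 0.165
grasp_force: 30.0
```

Run:
```python
from h import *
st()
for c in ('scene','top'):
  im,d=optics.camera(c)
  for t in ('weight_mid','pan_top'): print(c,t,[(np.array(q['at'])*1000,round(q['conf'],2)) for q in finder.spot_point(c,t)[:2]])
  if c=='scene': save('pan.png',cv2.resize(im[190:340,110:290],None,fx=4,fy=4,interpolation=2))
```

```text
t 18.95 tcp [ 0.5403 -0.3446  0.1211] q [-0.625   0.5627  1.3203  0.0001  1.2581  0.2481] F [-0.4071  0.5129 -2.1843] w 0.1646662475194062 gf 29.99946266412735 corner in case [ -27.6444 -505.2703  107.1158]
scene weight_mid [(array([ 539.1, -342.3,  124.4]), 0.74)]
scene pan_top [(array([ 547.1, -343.2,   75.1]), 0.55), (array([ 542.4, -346.4,   97.4]), 0.47)]
top weight_mid [(array([ 504.2, -341.8,   -4.7]), 0.16)]
top pan_top [(array([ 539.9, -344.4,   77.5]), 0.76)]
```

View pics/pan.png

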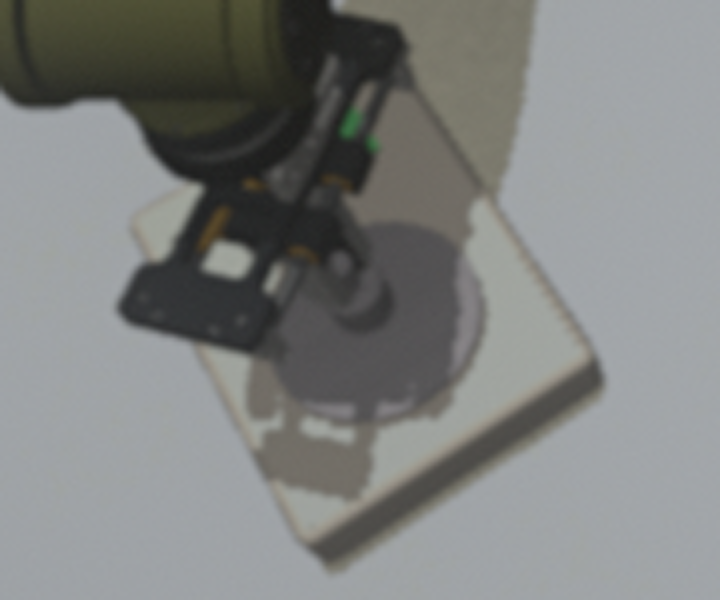

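The weight hangs upright at px (365,305), just above the pan's middle. Lowering gently.

Emit:
{"name": "move_arm", "arguments": {
  "moves": [
    {"dx": 0,"dy": 0,"dz": 0.3,"wx": 0,"wy": 0,"wz": 0,"hand": 0.5},
    {"dx": 0,"dy": 0,"dz": 0.6,"wx": 0,"wy": 0,"wz": 0,"hand": 0.5},
    {"dx": 0,"dy": 0,"dz": 0.9,"wx": 0,"wy": 0,"wz": 0,"hand": 0.5},
    {"dx": 0,"dy": 0,"dz": 1.1,"wx": 0,"wy": 0,"wz": 0,"hand": 0.5},
    {"dx": 0,"dy": 0,"dz": 1.3,"wx": 0,"wy": 0,"wz": 0,"hand": 0.5},
    {"dx": 0,"dy": 0,"dz": 1.4,"wx": 0,"wy": 0,"wz": 0,"hand": 0.5},
    {"dx": 0,"dy": 0,"dz": 1.5,"wx": 0,"wy": 0,"wz": 0,"hand": 0.5},
    {"dx": 0,"dy": 0,"dz": 1.6,"wx": 0,"wy": 0,"wz": 0,"hand": 0.5},
    {"dx": 0,"dy": 0,"dz": 1.6,"wx": 0,"wy": 0,"wz": 0,"hand": 0.5}
  ]
}}

```text
time: 20.0
position: [0.5401, -0.3445, 0.1046]
tcp_rot: [[0.766, 0.642, 0.0], [0.642, -0.766, 0.0], [0.0, -0.0, -1.0]]
ft_force: [-0.8, -1.1, -0.9]
gripper_width: 0.162
grasp_force: 30.0
```

Emit:
{"name": "move_arm", "arguments": {
  "moves": [
    {"dx": 0,"dy": 0,"dz": 0.05,"wx": 0,"wy": 0,"wz": 0,"hand": 0.5},
    {"dx": 0,"dy": 0,"dz": 0.1,"wx": 0,"wy": 0,"wz": 0,"hand": 0.5},
    {"dx": 0,"dy": 0,"dz": 0.1,"wx": 0,"wy": 0,"wz": 0,"hand": 0.5}
  ]
}}

```text
time: 20.25
position: [0.5401, -0.3445, 0.1038]
tcp_rot: [[0.766, 0.642, 0.0], [0.642, -0.766, -0.0], [0.0, 0.0, -1.0]]
ft_force: [-0.3, 0.2, 2.4]
gripper_width: 0.161
grasp_force: 30.0
```

Emit:
{"name": "move_arm", "arguments": {
  "moves": [
    {"dx": 0,"dy": 0,"dz": -0.1,"wx": 0,"wy": 0,"wz": 0,"hand": 0.5},
    {"dx": 0,"dy": 0,"dz": -0.1,"wx": 0,"wy": 0,"wz": 0,"hand": 0.5},
    {"dx": 0,"dy": 0,"dz": -0.1,"wx": 0,"wy": 0,"wz": 0,"hand": 2.0},
    {"dx": 0,"dy": 0,"dz": -0.1,"wx": 0,"wy": 0,"wz": 0,"hand": 3.0},
    {"dx": 0,"dy": 0,"dz": -0.1,"wx": 0,"wy": 0,"wz": 0,"hand": 4.5},
    {"dx": 0,"dy": 0,"dz": -0.1,"wx": 0,"wy": 0,"wz": 0,"hand": 4.5},
    {"dx": 0,"dy": 0,"dz": -0.1,"wx": 0,"wy": 0,"wz": 0,"hand": 4.5},
    {"dx": 0,"dy": 0,"dz": -0.1,"wx": 0,"wy": 0,"wz": 0,"hand": 4.5},
    {"dx": 0,"dy": 0,"dz": -0.1,"wx": 0,"wy": 0,"wz": 0,"hand": 4.5}
  ]
}}

```text
time: 21.0
position: [0.54, -0.3445, 0.1045]
tcp_rot: [[0.766, 0.642, -0.0], [0.642, -0.766, 0.0], [0.0, -0.0, -1.0]]
ft_force: [0.2, -0.9, -0.7]
gripper_width: 0.476
grasp_force: 0.0
```

Emit:
{"name": "move_arm", "arguments": {
  "moves": [
    {"dx": 0,"dy": 0,"dz": -0.5,"wx": 0,"wy": 0,"wz": 0,"hand": 4.5},
    {"dx": 0,"dy": 0,"dz": -1.5,"wx": 0,"wy": 0,"wz": 0,"hand": 4.5},
    {"dx": 0,"dy": 0,"dz": -3,"wx": 0,"wy": 0,"wz": 0,"hand": 4.5},
    {"dx": 0,"dy": 0,"dz": -5,"wx": 0,"wy": 0,"wz": 0,"hand": 4.5},
    {"dx": 0,"dy": 0,"dz": -8,"wx": 0,"wy": 0,"wz": 0,"hand": 4.5},
    {"dx": 0,"dy": 0,"dz": -11,"wx": 0,"wy": 0,"wz": 0,"hand": 4.5},
    {"dx": 0,"dy": 0,"dz": -14,"wx": 0,"wy": 0,"wz": 0,"hand": 4.5},
    {"dx": 0,"dy": 0,"dz": -17,"wx": 0,"wy": 0,"wz": 0,"hand": 4.5},
    {"dx": 0,"dy": 0,"dz": -17,"wx": 0,"wy": 0,"wz": 0,"hand": 4.5},
    {"dx": 0,"dy": 0,"dz": -17,"wx": 0,"wy": 0,"wz": 0,"hand": 4.5},
    {"dx": 0,"dy": 0,"dz": -17,"wx": 0,"wy": 0,"wz": 0,"hand": 4.5}
  ]
}}

```text
time: 21.92
position: [0.5398, -0.3443, 0.2742]
tcp_rot: [[0.766, 0.642, -0.001], [0.642, -0.766, 0.001], [-0.0, -0.001, -1.0]]
ft_force: [-0.0, 0.1, -0.7]
gripper_width: 0.48
grasp_force: 0.0
```

Run:
```python
from h import *
st()
for c in ('scene','top'):
  im,d=optics.camera(c); w=cloud(c,d)
  m=(np.hypot(w[...,0]-.5405,w[...,1]+.344)<.05)&(w[...,2]>.122)&(w[...,2]<.15); print('knob',m.sum(),w[m].mean(0),w[m].max(0))
  for t in ('weight_mid','pan_top','bottle_mid'): print(c,t,[(np.array(q['at'])*1000,round(q['conf'],2)) for q in finder.spot_point(c,t)[:2]])
  for t in ('small_weight_mid','jar_mid','level_mid','tab_pad'): print(c,t,[(incase(q['at'])*1000,round(q['conf'],2)) for q in finder.spot_point(c,t)[:2]])
```

```text
t 21.9167 tcp [ 0.5398 -0.3443  0.2742] q [-0.625   0.4701  1.1046  0.0001  1.5677  0.2481] F [-0.0401  0.1407 -0.7423] w 0.4798809658870782 gf 0.0 corner in case [ -28.0483 -504.9723  260.1819]
knob 60 [ 0.5416 -0.3452  0.1336] [ 0.548  -0.3374  0.1389]
scene weight_mid [(array([ 539.6, -344.1,  109.5]), 0.63)]
scene pan_top [(array([ 547.4, -342. ,   75.3]), 0.94)]
scene bottle_mid [(array([776.5, -44.1,  64.8]), 0.58)]
scene small_weight_mid []
scene jar_mid [(array([ 26.4155, 101.8874,  35.5   ]), 0.39)]
scene level_mid []
scene tab_pad [(array([-30.1468, 159.8124,  38.5   ]), 0.68), (array([  -0.443 , -106.1903,   98.1   ]), 0.5)]
knob 28 [ 0.541 -0.34   0.136] [ 0.5456 -0.3345  0.1416]
top weight_mid [(array([ 541.1, -342.5,  108.5]), 0.61)]
top pan_top [(array([ 542.9, -344.5,   76.7]), 0.71), (array([503.2, 153.7,   0.1]), 0.34)]
top bottle_mid [(array([776.3, -42. ,  59.3]), 0.69)]
top small_weight_mid [(array([-29.0741, 157.0611,  37.8   ]), 0.45)]
top jar_mid [(array([30.3579, 97.071 , 38.4   ]), 0.41)]
top level_mid [(array([ 33.3692, 149.4948,  32.6   ]), 0.42)]
top tab_pad [(array([   0.5739, -106.1137,   97.    ]), 0.72)]
```

The weight stands centred on the pan, the cover is open, and the bottle and the other items are where they were.

```bash
python3 -c "
from h import *
print(order.sign_off())"
```

```text
the job is handed in; nothing more can be done
None
```

Job handed in: the last camera check before hand-in showed the cover at its stop, the large weight upright within a few millimetres of the pan's centre and released, and the bottle and the other case items where they were; the hand-in returned no verdict.

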